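# Top the pyramid of foam blanks

### The job

In the prosthetics workshop the teal carving blanks are stored as a pyramid: pick up the loose teal blank and saddle it into the groove on top of the two teal blanks lying in the wooden rack, parallel to them and with the ends about even. Lower it until it rests on both before you let go, do not drop it. Leave the cream and the red blank where they are.

Things in the scene. Friction and masses are not known exactly. Their poses are not given: they have to be found in the camera images.
- teal_blank: the loose teal (blue-green) hard-foam cylinder, diameter 50 mm, length 130 mm, about 0.09 kg, lying on the table. Origin at its middle, on its axis (25 mm above the table at the start); its own x axis runs along the cylinder, y and z turn with it as it rolls.
- rack: fixed low wooden rack, 150 x 124 mm, rails 38 mm high, holding two loose teal blanks of the same size side by side along its x: axes at y = +-26 mm, 33 mm above the table, tops at 58 mm, middles at x = 0. Origin: centre of its underside, on the table, z up. A blank saddled on them has its axis at y = 0, 75 mm above the table; keep fingertips within 14 mm below that axis.
- cream_blank: a pale cream foam cylinder of the same size (diameter 50 mm, length 130 mm) lying on the table; to be left alone. Origin at its middle, on its axis; x along the cylinder.
- coral_blank: a red (coral) foam cylinder of the same size (diameter 50 mm, length 130 mm) lying on the table; to be left alone. Origin at its middle, on its axis; x along the cylinder.
Not all that is in view belongs to the job. There is more than one size of the rack; the job needs the smaller.

How it is judged:
On the way:
1. the teal blank is lowered into the groove while still held: within 15 mm of its resting height and 15 mm of the groove's middle (z of teal_blank in the frame of rack between 0.066 and 0.09 m and y of teal_blank in the frame of rack between -0.015 and 0.015 m and x of teal_blank in the frame of rack between -0.03 and 0.03 m and contact force between the fingers and teal_blank above 0.5 N), for 0.1 s.
At the end, for the whole second after the job is handed in: The teal blank rests still in the groove on top of the two teal blanks in the rack: its middle within 20 mm lengthwise and 12 mm sideways of the rack's middle, its axis 67 to 83 mm above the table, parallel to them within 10 degrees (z of teal_blank in the frame of rack between 0.067 and 0.083 m and y of teal_blank in the frame of rack between -0.012 and 0.012 m and x of teal_blank in the frame of rack between -0.02 and 0.02 m and angle between the x axis of teal_blank and the x axis of rack, either way round below 0.18 rad and linear speed of teal_blank below 0.02 m/s); the robot touches nothing.
It fails at once if the cream blank is moved by more than 30 mm (distance of cream_blank from where it was at the start of the episode above 0.03 m).
It fails at once if the red blank is moved by more than 30 mm (distance of coral_blank from where it was at the start of the episode above 0.03 m).
It also fails if it takes over 40 s, if anything falls off the work surface, if the arm or the gripper's body presses on something with over 40 N, if the wrist force passes 120 N, or if a joint passes its speed limit or range.

### The arm

A 6-joint arm with a two-finger parallel gripper is mounted at the origin on the work surface. World frame = base frame: x ahead of the robot, y to its left, z up, the work surface at z = 0. Lengths are in m, angles in rad, forces in N, time in s.
With the tool pointing down it reaches from about 0.35 to 0.85 m from the base axis. Payload 8.1 kg.
Tool frame: the origin (TCP) lies at the centre of the arm's flange, where the gripper is bolted on; the fingertips stand 186 mm ahead of it and the grasp point (between the pads) lies 167 mm ahead of it; z points along the fingers, y is the line along which they close (so a half turn about z gives the same grasp; the last joint's range is limited). The gripper opens to 93 mm and grips with 3 to 60 N. Pads are 15 mm wide; open, the fingers measure 128 mm over their backs; the gripper's body (75 mm by 188 mm) begins 65 mm behind the grasp point.
Start: joints at [1.174, 0.13, 1.488, -0, 1.523, -0.085], TCP at [0.184, 0.571, 0.405] pointing down, gripper open.
Joint ranges: [-2.96, 2.96], [-0.89, 2.26], [0.02, 2.5], [-1.34, 4.48], [0, 2.73], [-2.66, 2.66]. Speed limits (rad/s): [2.39, 2.39, 2.79, 3.14, 3.14, 3.14].

### API

Orientations are given as a rotation vector (axis times angle).
In Python, from plant import robot gives the robot as it stands.
- The arm moves only by the tool apply_moves, never from a script. Its argument "series" is a list of rows, each a list of 2 entries, a list of its own where there are three numbers: the shift along the tool's x, y, z in mm, then the turn, a rotation vector about the tool's x, y, z in rad. A call has 1 to 12 rows; each row shifts and turns the commanded pose from where the row before left it, along the tool's axes as they then stand; what a row does not reach is not made up. A row lasts 1/12 s, in which the tool goes at most 41.7 mm and 7.16 degrees, less where a joint would pass 70% of its speed; a pose out of reach is approached as far as the arm can. A call is refused whole if a number of a shift passes 41.7 or a number of a turn 0.125, either way. A call with a gripper value outside its range is refused whole. "claw" is the opening, from 0 (shut) to 1 (fully open), set as the call begins (left out, the last holds). The fingers move at their own pace and stop on an object; "newtons" is the grip in N (left out, the last holds). Time passes only in rows, so rows that do not move let the fingers close. It gives the time, the measured TCP pose, the force, the opening and the grip force at its end, in the units of the state.
- robot.read_state(): the state, without advancing time (a new reading comes with each control period).
- robot.read_camera(name): name is "scene" or "top" or "wrist"; returns (picture, depth): 400x640x3 uint8, blue, green, red; 400x640 float32, m along the optical axis (not along the pixel's ray), 0 where there is no reading.
- robot.calibration(name): a dict with "fx", "fy", "cx", "cy" (pixels), "D" ([k1, k2, p1, p2, k3] as OpenCV has them; the pictures are not rectified), "extrinsics" (4x4, takes a point from world to camera coordinates). Camera axes: x right, y down, z forward; pixel columns grow to the right and rows downward; lengths in m; the calibration is good to about 2 mm. A picture is of the moment at which its call begins: read the wrist's pose just before it. calibration takes no time and is no camera call; for the wrist camera it gives the pose at the moment of the call.
- robot.close_job(): hands the job in; it is judged then, once.
The state is a dict: "t": time; "q": joint angles; "dq": joint speeds; "joint_torque": joint torques, N m; "tool_pos": TCP position; "orientation": TCP orientation; "force": force on the tool from outside, world axes, zero at the start; "wrist_torque": the same for the moment, N m; "opening": finger opening in m; "gripper_force": force on a finger pad.
Only numpy, scipy, OpenCV 4.12 (cv2) and the standard library are available. Lean on these libraries where they do the work, as an engineer would, in place of code of your own. Each camera call takes 0.05 s, during which the arm holds its last target. There are 200 camera calls.

## Working session

There is one attempt and no reset: what is moved stays moved. The work goes in short steps, Python scripts to look and compute and a tool call to move; the robot and the scene stay as the last step left them, time stands still between calls to the robot, and variables do not carry over. Pictures are saved under pics/ and viewed, at most 10 in all, crops included, and the job is handed in when it is done.

Besides the shell and the picture viewer there is one more tool, called after "Call:" as a command line: name --argument value ..., lists and objects as JSON in quotes. apply_moves: Moves the arm, as the interface text tells. Its arguments: {"type":"object","properties":{"series":{"type":"array"},"claw":{"type":"number"},"newtons":{"type":"number"}},"required":["series"]}

```bash
mkdir -p pics
cat > h.py <<'E'
import numpy as np, cv2
from plant import robot
def cam(n):
    c=robot.calibration(n); p,d=robot.read_camera(n)
    return p,d,c
def K(c): return np.array([[c['fx'],0,c['cx']],[0,c['fy'],c['cy']],[0,0,1.]])
def ray(c,uv):
    n=cv2.undistortPoints(np.array(uv,float).reshape(-1,1,2),K(c),np.array(c['D'],float)).reshape(-1,2)
    T=np.array(c['extrinsics']); R,t=T[:3,:3],T[:3,3]
    return -R.T@t, np.c_[n,np.ones(len(n))]@R   # d has unit optical depth
def onz(c,uv,z):
    o,d=ray(c,uv); return o+d*((z-o[2])/d[:,2])[:,None]
def dep(c,uv,d):
    o,r=ray(c,uv); uv=np.array(uv).reshape(-1,2).astype(int); return o+r*d[uv[:,1],uv[:,0]][:,None]
E
python3 - <<'E'
from h import *
for n in ('scene','top'):
    p,d,c=cam(n); cv2.imwrite(f'pics/{n}0.png',p); np.savez(f'{n}0.npz',p=p,d=d)
    print(n,(-np.array(c['extrinsics'])[:3,:3].T@np.array(c['extrinsics'])[:3,3]).round(3))
    # teal masks
    h=cv2.cvtColor(p,cv2.COLOR_BGR2HSV); m=cv2.inRange(h,(78,60,40),(105,255,255))
    k,l,s,ce=cv2.connectedComponentsWithStats(m)
    for i in range(1,k):
        if s[i,4]>150: print(s[i],ce[i].round(), dep(c,ce[i],d).round(3))
print(robot.read_state()['t'])
E
```

```text
scene [ 0.971 -0.4    0.934]
[ 403  142   64   48 1726] [435. 165.] [[0.572 0.268 0.033]]
[576 184  18  21 216] [585. 193.] [[0.875 0.492 0.043]]
[ 307  208   52   52 1187] [333. 234.] [[ 0.571 -0.068  0.047]]
top [0.409 0.004 0.896]
[ 54   0  29  14 268] [67.  5.] [[0.859 0.498 0.032]]
[ 138  116   73   36 1728] [173. 133.] [[0.594 0.26  0.06 ]]
[ 308  140   71   35 1728] [343. 157.] [[ 0.557 -0.059  0.049]]
[ 133  142   72   36 1745] [168. 159.] [[0.544 0.269 0.058]]
0.1
```

View pics/top0.png

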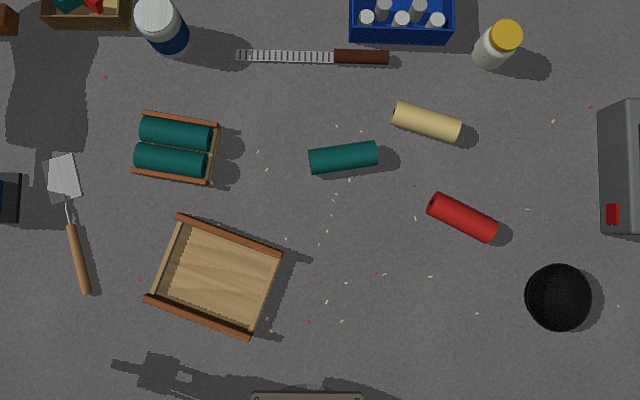

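View pics/scene0.png

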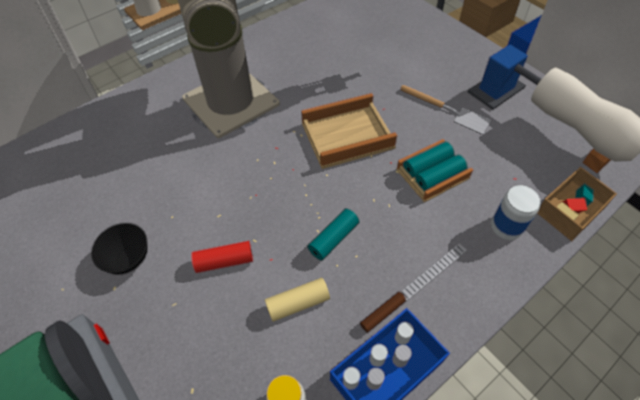

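Top view: the loose teal blank is at about (343,157). The small rack with its two teal blanks is at (173,133)/(168,159), and the larger, empty rack is at (215,275). Cream is at (426,121) and red at (462,217).

Things that could be taken for the loose blank: the two rack blanks, and the teal scrap in the box at (67,5). I choose (343,157), because it is lying alone on the table.

```bash
cat > m.py <<'E'
from h import *
from scipy.spatial.transform import Rotation as R
P={n:np.load(f'{n}0.npz') for n in('scene','top')}; C={n:robot.calibration(n) for n in P}
def comp(n,box):
    h=cv2.cvtColor(P[n]['p'],cv2.COLOR_BGR2HSV); m=cv2.inRange(h,(78,60,30),(105,255,255))
    z=np.zeros_like(m); x,y,w,hh=box; z[y:y+hh,x:x+w]=m[y:y+hh,x:x+w]
    return z
def rect(m):
    pts=cv2.findNonZero(m).reshape(-1,2).astype(np.float32); r=cv2.boxPoints(cv2.minAreaRect(pts))
    if np.linalg.norm(r[0]-r[1])<np.linalg.norm(r[1]-r[2]): r=np.roll(r,-1,0)
    return r  # r0-r1 long
def tri(u1,u2):
    o1,d1=ray(C['top'],u1);o2,d2=ray(C['scene'],u2)
    A=np.c_[d1[0],-d2[0]]; s=np.linalg.lstsq(A,o2-o1,rcond=None)[0]
    a,b=o1+s[0]*d1[0],o2+s[1]*d2[0]; return (a+b)/2,np.linalg.norm(a-b)
def line(n,box,z):
    r=rect(comp(n,box)); e=onz(C[n],[(r[0]+r[3])/2,(r[1]+r[2])/2],z); v=e[1]-e[0]
    return r,e.mean(0),np.arctan2(v[1],v[0]),np.linalg.norm(v)
L=(300,130,90,60);A=(130,110,90,42);
r,c,a,l=line('top',L,.025); print('loose top',c.round(4),a,l)
r2,c2,a2,l2=line('scene',(300,200,65,65),.025); print('loose scene',c2.round(4),a2,l2); print('tri',tri(r.mean(0),r2.mean(0)))
h=cv2.cvtColor(P['top']['p'],cv2.COLOR_BGR2HSV); m=cv2.inRange(h,(78,60,30),(105,255,255))
k,lab,s,ce=cv2.connectedComponentsWithStats(m); cc=[]
for i in range(1,k):
    if s[i,4]>1000:
        q=rect((lab==i).astype(np.uint8)); e=onz(C['top'],[(q[0]+q[3])/2,(q[1]+q[2])/2],.033 if s[i,0]<250 else .025); v=e[1]-e[0]
        print('blank',e.mean(0).round(4),np.arctan2(v[1],v[0]),np.linalg.norm(v)); 
        if s[i,0]<250: cc.append((e.mean(0),q.mean(0)))
print('rack centre',(cc[0][0]+cc[1][0])/2,cc[0][0]-cc[1][0])
rs=rect(comp('scene',(400,138,70,56))); print('rack tri',tri((cc[0][1]+cc[1][1])/2,rs.mean(0)))
# depth check: top line points
d=P['top']['d']
for u in [(343,157),(173,133),(168,159),(340,200)]: print(u,dep(C['top'],u,d).round(4))
s=robot.read_state(); M=R.from_rotvec(s['orientation']).as_matrix(); print(s['tool_pos'],M.round(3))
E
python3 m.py
```

```text
loose top [ 0.5613 -0.0611  0.025 ] -1.3971709181554615 0.13479295984183276
loose scene [ 0.5609 -0.0574  0.025 ] 1.746345073148946 0.14954325783815092
tri (array([ 0.56134896, -0.06036027,  0.02585569]), np.float64(0.0010698237155704151))
blank [0.5995 0.2658 0.033 ] -1.7182002712410451 0.14407784977509638
blank [ 0.5613 -0.0611  0.025 ] -1.3971709181554615 0.13479295984183276
blank [0.5474 0.2738 0.033 ] -1.725158371654623 0.14389508510538446
rack centre [0.57341359 0.26975134 0.033     ] [ 0.05210024 -0.00800102  0.        ]
rack tri (array([0.57238274, 0.26810792, 0.03491755]), np.float64(0.0017691286500902484))
(343, 157) [[ 0.5567 -0.0586  0.0507]]
(173, 133) [[0.5939 0.2611 0.0589]]
(168, 159) [[0.5449 0.2688 0.0564]]
(340, 200) [[ 0.479  -0.0575  0.0014]]
[0.18396627 0.57089162 0.40380213] [[-0.952  0.307 -0.001]
 [ 0.307  0.952 -0.002]
 [ 0.    -0.002 -1.   ]]
```

Call:
apply_moves --series '[[[-14,-12,0],[0,0,0]],[[-28,-24.6,0],[0,0,0]],[[-28,-24.6,0],[0,0,0]],[[-28,-24.6,0],[0,0,0]],[[-28,-24.6,0],[0,0,0]],[[-28,-24.6,0],[0,0,0]],[[-28,-24.6,0],[0,0,0]],[[-28,-24.6,0],[0,0,0]],[[-28,-24.6,0],[0,0,0]],[[-28,-24.6,0],[0,0,0]],[[-28,-24.6,0],[0,0,0]],[[-28,-24.6,0],[0,0,0]]]' --claw 1

```text
t: 1.1
tool_pos: [0.4042, 0.2016, 0.4045]
orientation: [-0.488, -3.103, 0.0]
force: [1.4, 0.1, 0.1]
opening: 0.0923
gripper_force: 0.0
```

Call:
apply_moves --series '[[[-28,-24.6,0],[0,0,0]],[[-28,-24.6,0],[0,0,0]],[[-28,-24.6,0],[0,0,0]],[[-28,-24.6,0],[0,0,0]],[[-28,-24.6,0],[0,0,0]],[[-28,-24.6,0],[0,0,0]],[[-28,-24.6,0],[0,0,0]],[[-28,-24.6,0],[0,0,0]],[[-7,-6,0],[0,0,0]],[[0,0,0],[0,0,0]]]'

```text
t: 1.93
tool_pos: [0.5621, -0.063, 0.4038]
orientation: [-0.493, -3.101, 0.001]
force: [0.2, 0.2, 0.6]
opening: 0.0931
gripper_force: 0.0
```

Call:
apply_moves --series '[[[0,0,0],[0,0,0.12]],[[0,0,0],[0,0,0.12]],[[0,0,0],[0,0,0.12]],[[0,0,0],[0,0,0.12]],[[0,0,0],[0,0,0.12]],[[0,0,0],[0,0,0.12]],[[0,0,0],[0,0,0.12]],[[0,0,0],[0,0,0.12]],[[0,0,0],[0,0,0.12]],[[0,0,0],[0,0,0]],[[0,0,0],[0,0,0]]]'

```text
t: 2.85
tool_pos: [0.561, -0.0594, 0.4046]
orientation: [-2.008, -2.416, 0.0]
force: [-0.4, -0.1, -0.2]
opening: 0.093
gripper_force: 0.0
```

```bash
cat > w.py <<'E'
from h import *
import sys
from scipy.spatial.transform import Rotation as R
p,d,c=cam('wrist'); cv2.imwrite(f'pics/{sys.argv[1]}.png',p)
s=robot.read_state(); M=R.from_rotvec(s['orientation']).as_matrix(); print(s['t'],s['tool_pos'].round(4) if hasattr(s['tool_pos'],'round') else s['tool_pos'],M.round(3).tolist(),s['q'])
print('cam',(-np.array(c['extrinsics'])[:3,:3].T@np.array(c['extrinsics'])[:3,3]).round(3))
h=cv2.cvtColor(p,cv2.COLOR_BGR2HSV); m=cv2.inRange(h,(78,60,30),(105,255,255))
k,lab,st,ce=cv2.connectedComponentsWithStats(m)
for i in range(1,k):
    if st[i,4]>1500:
        v,u=np.nonzero(lab==i); X=dep(c,np.c_[u,v],d); X=X[d[v,u]>0]; 
        zt=np.percentile(X[:,2],98)
        # crest line: points near the top
        q=X[X[:,2]>zt-.004]; a=cv2.fitLine(q[:,:2].astype(np.float32),cv2.DIST_HUBER,0,.01,.01).ravel()
        ax=a[:2]; t=(q[:,:2]-a[2:])@ax; lo,hi=np.percentile(t,[.5,99.5]); mid=a[2:]+ax*(lo+hi)/2
        print('blob',st[i].tolist(),'crest mid',mid.round(4),'top z',zt.round(4),'ang',np.arctan2(ax[1],ax[0]).round(4),'len',(hi-lo).round(4))
        r=cv2.minAreaRect(np.c_[u,v].astype(np.float32)); print('   rect',onz(c,r[0],zt-.025).round(4))
E
python3 w.py w1
```

```text
2.9 [ 0.5611 -0.0596  0.4047] [[-0.183, 0.983, -0.0], [0.983, 0.183, 0.0], [0.0, -0.0, -1.0]] [-1.96813326e-01  3.43958265e-02  1.58963693e+00  1.80053804e-04
  1.51791074e+00 -3.81119063e-01]
cam [0.545 0.025 0.385]
blob [293, 111, 47, 125, 5533] crest mid [ 0.5606 -0.0577] top z 0.0508 ang -1.394 len 0.1283
   rect [[ 0.5614 -0.0592  0.0258]]
```

View pics/w1.png

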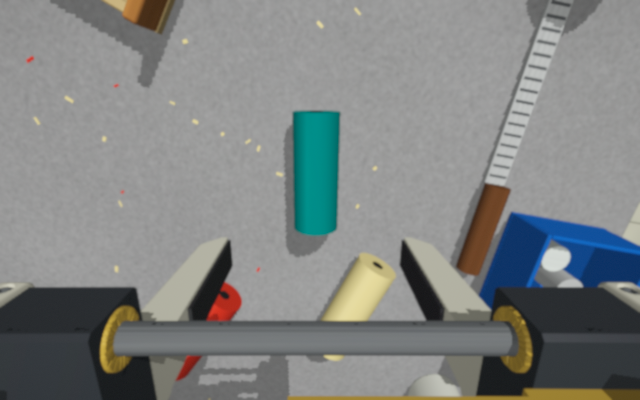

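The wrist view shows the teal blank alone at (316,172), between the open fingers. Its crest is at 51 mm, so this is the loose 50 mm blank. I'll descend and grip it.

Call:
apply_moves --series '[[[0,0,20],[0,0,0.007]],[[1,0,35],[0,0,0]],[[0,0,35],[0,0,0]],[[0,0,35],[0,0,0]],[[0,0,35],[0,0,0]],[[0,0,25],[0,0,0]],[[0,0,14],[0,0,0]],[[0,0,5],[0,0,0]],[[0,0,0],[0,0,0]],[[0,0,0],[0,0,0]]]'

```text
t: 3.73
tool_pos: [0.5617, -0.0595, 0.2016]
orientation: [2.02, 2.405, 0.001]
force: [-0.2, 0.1, 0.2]
opening: 0.0933
gripper_force: 0.0
```

Call:
apply_moves --series '[[[0,0,0],[0,0,0]],[[0,0,0],[0,0,0]],[[0,0,0],[0,0,0]],[[0,0,0],[0,0,0]],[[0,0,0],[0,0,0]],[[0,0,0],[0,0,0]],[[0,0,0],[0,0,0]],[[0,0,0],[0,0,0]]]' --claw 0 --newtons 15

```text
t: 4.4
tool_pos: [0.5613, -0.0596, 0.2008]
orientation: [2.022, 2.404, -0.0]
force: [-0.1, 0.5, 1.6]
opening: 0.0496
gripper_force: 15.0
```

Call:
apply_moves --series '[[[0,0,-10],[0,0,0]],[[0,0,-25],[0,0,0]],[[0,0,-35],[0,0,0]],[[0,0,-35],[0,0,0]],[[0,0,-35],[0,0,0]],[[0,0,-30],[0,0,0]],[[15,4,0],[0,0,0]],[[30,7,0],[0,0,0]],[[35,9,0],[0,0,0]],[[35,9,0],[0,0,0]],[[35,9,0],[0,0,0]],[[35,8,0],[0,0,0]]]'

```text
t: 5.4
tool_pos: [0.5747, 0.1321, 0.3715]
orientation: [2.023, 2.403, 0.0]
force: [0.2, -0.6, -1.4]
opening: 0.0493
gripper_force: 15.0
```

Call:
apply_moves --series '[[[0,0,0],[0,0,0.06]],[[0,0,0],[0,0,0.1]],[[0,0,0],[0,0,0.1]],[[0,0,0],[0,0,0.068]],[[0,0,0],[0,0,0]],[[0,0,0],[0,0,0]],[[0,0,0],[0,0,0]]]'

```text
t: 5.98
tool_pos: [0.5749, 0.1305, 0.371]
orientation: [2.385, 2.044, 0.0]
force: [-0.1, -0.7, -0.6]
opening: 0.0495
gripper_force: 15.0
```

```bash
python3 w.py w2; python3 -c "
from h import *
print(robot.read_state()['gripper_force'])"
```

```text
6.0333 [0.5749 0.1304 0.3709] [[0.154, 0.988, 0.0], [0.988, -0.154, -0.0], [-0.0, 0.0, -1.0]] [ 1.36163629e-01  1.19708413e-01  1.56164162e+00 -2.13607972e-05
  1.46024084e+00  2.90291780e-01]
cam [0.588 0.216 0.351]
blob [227, 0, 62, 112, 6284] crest mid [0.5437 0.2482] top z 0.059 ang 1.4195 len 0.0833
   rect [[0.5423 0.2529 0.034 ]]
blob [291, 0, 58, 112, 6165] crest mid [0.5946 0.2404] top z 0.0589 ang 1.4215 len 0.0834
   rect [[0.5956 0.2445 0.0339]]
blob [261, 130, 108, 192, 18989] crest mid [0.5782 0.1553] top z 0.2209 ang 1.4207 len 0.0826
   rect [[0.5774 0.1521 0.1959]]
blob [273, 355, 87, 40, 3112] crest mid [0.5782 0.1557] top z 0.2855 ang -0.1352 len 0.0194
   rect [[0.5738 0.1242 0.2605]]
14.997024983167648
```

View pics/w2.png

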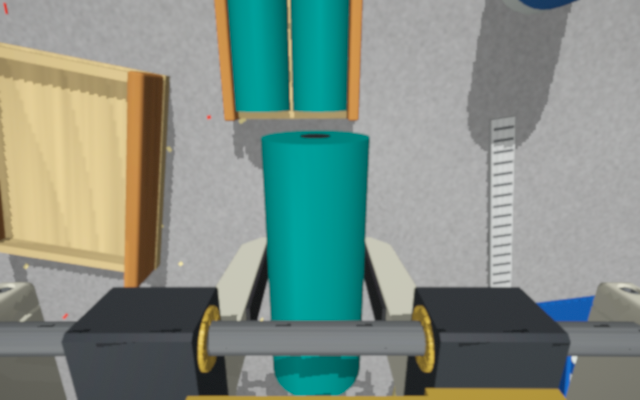

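The wrist view shows the two rack blanks at (258,55) and (320,55), with their crests at 59 mm. The held blank at (315,230) is centred and parallel. I worked out a shift of 133 mm along tool x and -22.5 mm along tool y, then the descent.

Call:
apply_moves --series '[[[13,-2.5,0],[0,0,0]],[[30,-5,0],[0,0,0]],[[30,-5,0],[0,0,0]],[[30,-5,0],[0,0,0]],[[20,-3,0],[0,0,0]],[[10,-2,0],[0,0,0]],[[0,0,15],[0,0,-0.004]],[[0,0,25],[0,0,0]],[[0,0,25],[0,0,0]],[[0,0,20],[0,0,0]],[[0,0,10],[0,0,0]],[[0,0,0],[0,0,0]]]'

```text
t: 7.03
tool_pos: [0.5722, 0.2649, 0.2724]
orientation: [-2.382, -2.045, 0.008]
force: [0.1, 0.5, -0.8]
opening: 0.0493
gripper_force: 15.0
```

```bash
python3 w.py w3
python3 - <<'E'
from h import *
p,d,c=cam('scene'); cv2.imwrite('pics/s3.png',cv2.resize(p[90:250,340:540],None,fx=3,fy=3))
s=robot.read_state(); t=np.array(s['tool_pos'][:2]); print('along',t@[.1497,.9887],'n',t@[.9887,-.1497],s['force'])
E
```

```text
7.0833 [0.573  0.2651 0.2746] [[0.151, 0.988, -0.003], [0.988, -0.151, -0.001], [-0.001, -0.002, -1.0]] [ 3.52246238e-01  3.07320375e-01  1.52764083e+00 -5.87364003e-05
  1.30934976e+00  5.04247934e-01]
cam [0.585 0.35  0.252]
blob [238, 119, 160, 203, 26533] crest mid [0.5746 0.2894] top z 0.1221 ang 1.4269 len 0.0827
   rect [[0.5757 0.2888 0.0971]]
blob [273, 355, 87, 40, 3139] crest mid [0.5751 0.2901] top z 0.187 ang -0.1256 len 0.0198
   rect [[0.5705 0.2584 0.162 ]]
along 0.3482670669581565 n 0.527385120369972 [ 0.84088978  0.15339888 -0.81369965]
```

View pics/s3.png

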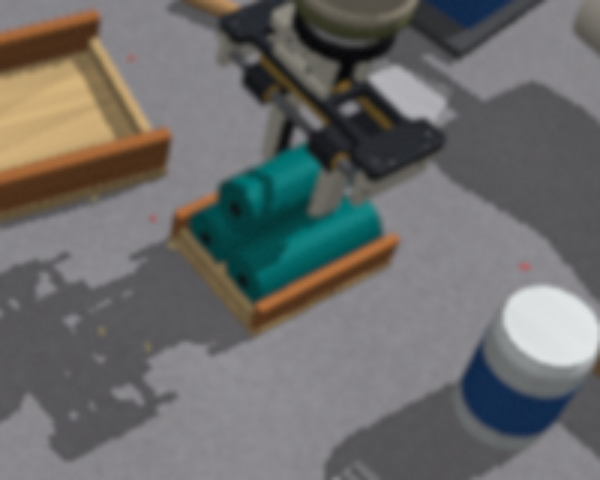

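View pics/w3.png

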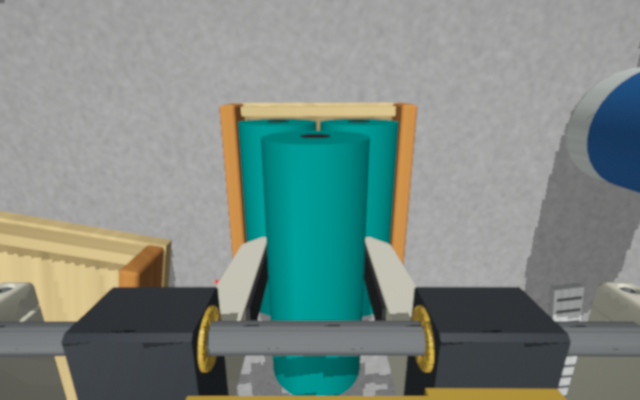

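The held blank sits over the groove, centred between the two rack blanks (wrist view: held end at (316,140), rack ends at (278,122) and (360,122)). I'll lower it slowly and watch the force.

Call:
apply_moves --series '[[[0,-1,4],[0,0,0]],[[0,0,5],[0,0,0]],[[0,0,5],[0,0,0]],[[0,0,4],[0,0,0]],[[0,0,2],[0,0,0]],[[0,0,1],[0,0,0]],[[0,0,0],[0,0,0]],[[0,0,0],[0,0,0]],[[0,0,0],[0,0,0]]]'

```text
t: 7.88
tool_pos: [0.5725, 0.2656, 0.255]
orientation: [2.384, 2.046, 0.0]
force: [0.5, -0.2, -1.0]
opening: 0.0496
gripper_force: 15.0
```

Call:
apply_moves --series '[[[0,0,1],[0,0,0]],[[0,0,1],[0,0,0]],[[0,0,0.5],[0,0,0]],[[0,0,0],[0,0,0]],[[0,0,0],[0,0,0]],[[0,0,0],[0,0,0]]]'

```text
t: 8.38
tool_pos: [0.5724, 0.2656, 0.2523]
orientation: [2.384, 2.046, 0.0]
force: [0.7, -0.4, -0.9]
opening: 0.05
gripper_force: 15.0
```

Call:
apply_moves --series '[[[0,0,0.5],[0,0,0]],[[0,0,0.5],[0,0,0]],[[0,0,0],[0,0,0]],[[0,0,0],[0,0,0]],[[0,0,0],[0,0,0]]]'

```text
t: 8.8
tool_pos: [0.5726, 0.2656, 0.2516]
orientation: [2.384, 2.046, 0.001]
force: [0.5, -0.6, 2.2]
opening: 0.0495
gripper_force: 15.0
```

Call:
apply_moves --series '[[[0,0,0.5],[0,0,0]],[[0,0,0.3],[0,0,0]],[[0,0,0],[0,0,0]],[[0,0,0],[0,0,0]],[[0,0,0],[0,0,0]]]'

```text
t: 9.22
tool_pos: [0.5728, 0.2656, 0.2515]
orientation: [2.383, 2.046, 0.002]
force: [0.4, -1.9, 6.2]
opening: 0.0494
gripper_force: 15.0
```

Call:
apply_moves --series '[[[0,0,-0.4],[0,0,0]],[[0,0,0],[0,0,0]],[[0,0,0],[0,0,0]]]' --newtons 3

```text
t: 9.47
tool_pos: [0.5726, 0.2657, 0.2512]
orientation: [2.383, 2.046, 0.001]
force: [0.8, 0.9, 3.5]
opening: 0.0498
gripper_force: 3.0
```

Call:
apply_moves --series '[[[0,0,0],[0,0,0]],[[0,0,0],[0,0,0]],[[0,0,0],[0,0,0]],[[0,0,0],[0,0,0]],[[0,0,0],[0,0,0]],[[0,0,0],[0,0,0]]]' --claw 0.75

```text
t: 9.97
tool_pos: [0.5723, 0.2656, 0.2506]
orientation: [-2.384, -2.046, 0.001]
force: [0.4, 0.1, 0.1]
opening: 0.0696
gripper_force: 0.0
```

Call:
apply_moves --series '[[[0,0,-4],[0,0,0]],[[0,0,-8],[0,0,0]],[[0,0,-15],[0,0,0]],[[0,0,-25],[0,0,0]],[[0,0,-35],[0,0,0]],[[0,0,-35],[0,0,0]],[[-20,0,-20],[0,0,0]],[[-35,0,0],[0,0,0]],[[-25,0,0],[0,0,0]],[[0,0,0],[0,0,0]],[[0,0,0],[0,0,0]],[[0,0,0],[0,0,0]]]'

```text
t: 10.97
tool_pos: [0.5603, 0.1867, 0.3935]
orientation: [2.384, 2.046, 0.002]
force: [-0.3, -0.0, -0.0]
opening: 0.07
gripper_force: 0.0
```

```bash
python3 w.py w4
```

```text
11.0167 [0.5603 0.1871 0.3932] [[0.151, 0.989, 0.0], [0.989, -0.151, 0.001], [0.001, 0.0, -1.0]] [2.35386817e-01 1.10607886e-01 1.53065041e+00 4.15785654e-04
 1.49988907e+00 3.87090240e-01]
cam [0.573 0.272 0.374]
blob [260, 4, 112, 176, 16962] crest mid [0.5727 0.2672] top z 0.1012 ang 1.4205 len 0.1281
   rect [[0.5731 0.2717 0.0762]]
```

View pics/w4.png

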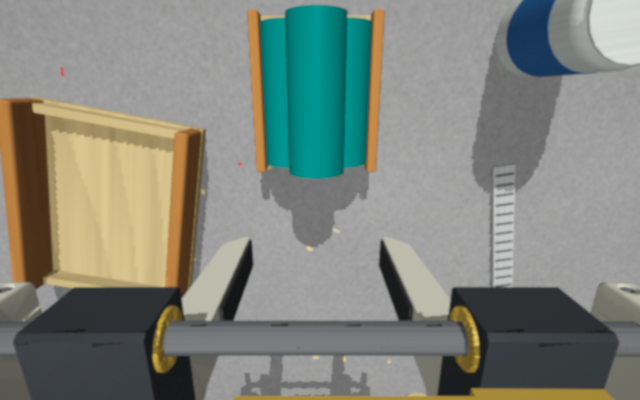

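The teal blank is saddled at (317,90) between the rack blanks, with its crest at 101 mm (axis at 76 mm). It is on the groove line within 1 mm, its angle matches, and its ends are even with theirs. Handing in.

```bash
python3 -c "
from plant import robot
print(robot.close_job())"
```

```text
the job is handed in; nothing more can be done
None
```

The loose teal blank rests in the groove on the two rack blanks: axis at about 76 mm, parallel to them, ends even. It was let go only after it touched down, and the job was handed in at about 11 s; the hand-in returned no verdict.

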